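# Inspect a vial cap under the loupe

## Task

Stand the clear vial with the blue cap upright in the round white nest of the inspection stand and let go of it. Then pick up the loupe and hold it level, its lens centred over the blue cap and at the height marked by the stand's red pointer, touching neither vial nor stand; finish while still holding it there, motionless. Leave the pointer and everything else on the bench as they are.

Things in the scene. Friction and masses are not known exactly. Their poses are not given: they have to be found in the camera images.
- vial_blue: Clear glass vial with a blue screw cap, 26 mm in diameter, 50 mm tall, upright, about 20 g; grip it round the body. Origin at the centre of its underside, z up along its axis.
- vial_red: Small brown vial with a red cap, 20 mm in diameter, 36 mm tall; leave it alone. The three vials may stand in any order. Origin at the centre of its underside.
- vial_dark: Brown vial with a black cap, 23 mm in diameter, 45 mm tall; leave it alone. Origin at the centre of its underside.
- petri_stack: Stack of closed petri dishes, 59 mm in diameter, 31 mm tall; leave it alone. Origin at the centre of its underside.
- timer: White and red digital timer lying flat, 66 x 62 x 18 mm; leave it alone. Origin at the centre of its underside.
- stand: Inspection stand, fixed to the bench; place and yaw differ from run to run. Grey foot plate 8 mm thick, from x = -50 to +135 mm and y = -42 to +42 mm in its own frame. A white round nest stands at its origin; a steel post (12 mm in diameter, 214 mm high with its black ball) at x = +110 mm carries the pointer. Origin on the bench surface below the nest's centre, x from nest to post, z up.
- nest (a point): Centre of the nest's inner floor, 12 mm above the bench. The nest is a cup, 30 mm wide inside at the floor and flared to 36 mm at its rim (48 mm outside), the rim 25 mm above the bench. Axes as the stand's.
- pointer_tip (a point): Tip of the red focus pointer, which sticks out from a black collar on the post towards the nest; it is 62 mm from the nest's axis along the stand's x and marks the height at which the lens centre belongs, 115 to 165 mm above the bench (differs from run to run). The collar slides on the post if pushed with more than about 8 N; do not move it. Axes as the stand's.
- loupe: Hand loupe, about 70 g, lying flat on the bench: black flat-sided handle 15 mm wide and 18 mm high (its full height from the bench up), from x = -61 to +45 mm, then a short neck and a dark ring (64 mm outside, 12 mm high) with the lens, centred at x = +90 mm. Origin under the handle, on its underside, about at the balance point; x runs along the handle towards the lens, z up, so the handle is gripped across y.
- lens (a point): Centre of the loupe's lens: 90 mm from the loupe's origin along its x, 6 mm above its underside. Axes as the loupe's.
There are look-alikes about, which are no part of the job. Of the things that look like the loupe, the larger one is meant. Several things look just like the vial_blue: the one meant starts nearest to the robot's base.

How it is judged:
By the outcome, as a careful person would: the job done as asked, in the order asked, and still so for the second after the job is handed in, while the arm keeps its last pose, push and grip.
It also fails if it takes over 51 s, if anything falls off the work surface, if the arm or the gripper's body presses on something with over 40 N, if the wrist force passes 120 N, or if a joint passes its speed limit or range.

## Robot

A 6-joint arm with a two-finger parallel gripper is mounted at the origin on a cart in front of the work surface, level with it; the furniture and walls round the work are solid. World frame = base frame: x ahead of the robot, y to its left, z up, the work surface at z = 0. Lengths are in m, angles in rad, forces in N, time in s.
With the tool pointing down it reaches from about 0.275 to 0.875 m from the base axis. Payload 12.5 kg.
Tool frame: the origin (TCP) lies on the centre line of the jaws, within the pads' length; the fingertips stand r.finger_overhang ahead of it and the grasp point (between the pads) lies 3 mm ahead of it (r.finger_overhang is the distance from the TCP to the fingertips, in m); z points along the fingers, y is the line along which they close (so a half turn about z gives the same grasp; the last joint's range is limited). The gripper opens to 85 mm and grips with 20 to 120 N. Pads are 22 mm wide; open, the fingers measure 114 mm over their backs; the gripper's body (76 mm by 85 mm) begins 54 mm behind the grasp point. The pads swing forward as they close: fully open they stand 13 mm farther back than shut.
Start: joints at [-1.425, 0.351, 1.652, -0, 1.139, -0.085], TCP at [0.126, -0.535, 0.253] pointing down, gripper open.
Joint ranges: [-2.75, 2.75], [-0.79, 2.1], [0.01, 2.65], [-1.57, 4.71], [0.07, 3.14], [-2.87, 2.87]. Speed limits (rad/s): [2.22, 2.22, 2.79, 3.14, 3.14, 3.14].

## Interface

Orientations are given as a unit quaternion [x, y, z, w].
In Python, from cell import r, optics gives the robot as it stands. The module is installed in compiled form; this text tells all that it offers. Calls block until the motion is done:
- r.move_to(position, orientation): joint-space move of the TCP to a pose.
- r.move_linear(position, rot=None, vel=0.15): straight line of the TCP; rot=None keeps the orientation; vel is the mean speed in m/s.
- r.set_joints(angles): joint-space move.
- r.set_gripper(opening, squeeze=None): opening from 0.0 (shut) to 1.0 (fully open); squeeze is the grip in N (None keeps the last); returns when the fingers have stopped.
- r.sleep(seconds).
- r.inverse_kinematics(position, orientation): joint angles nearest the present ones, or None.
- optics.get_image(name): name is "side" or "top" or "wrist"; returns a dict with "pixels" (384x512x3 uint8, red, green, blue), "depth" (384x512 float32, m along the optical axis (not along the pixel's ray), 0 where there is no reading), "fx", "fy", "cx", "cy" (pixels), "D" ([k1, k2, p1, p2, k3] as OpenCV has them; the pictures are not rectified), "camera_from_world" (4x4, takes a point from world to camera coordinates); the wrist camera has in their place "mount" (4x4, takes a point from camera to tool coordinates, whose origin is the TCP and whose axes are the flange's). Camera axes: x right, y down, z forward; pixel columns grow to the right and rows downward; lengths in m; the calibration is good to about 2 mm. A picture is of the moment at which its call begins: read the wrist's pose just before it.
A pose or a line that the arm cannot do raises r.PlanningError and nothing moves.
- r.hand_in(): hands the job in; it is judged then, once.
Readings, each from a call of its own:
- r.current_t(): time.
- r.current_q(): joint angles.
- r.current_qvel(): joint speeds.
- r.current_effort(): joint torques, N m.
- r.current_tool_pos(): TCP position.
- r.current_ee_rot(): TCP orientation.
- r.current_contact_force(): force on the tool from outside, world axes, zero at the start.
- r.current_torque(): the same for the moment, N m.
- r.current_opening(): opening from 0.0 (shut) to 1.0 (fully open).
- r.current_finger_force(): force on a finger pad.
Only numpy, scipy, OpenCV 4.12 (cv2) and the standard library are available. Lean on these libraries where they do the work, as an engineer would, in place of code of your own. Each camera call takes 0.05 s, during which the arm holds its last target. There are 200 camera calls.

## Working session

There is one attempt and no reset: what is moved stays moved. The work goes in short steps, each a Python script; the robot and the scene stay as the last script left them, time stands still between calls to the robot, and variables do not carry over. Pictures are saved under pics/ and viewed, at most 10 in all, crops included, and the job is handed in when it is done.

```bash
mkdir -p pics; cat > h.py <<'E'
import numpy as np, cv2, pickle
from cell import r, optics
from scipy.spatial.transform import Rotation as R
def shot(n,f):
    p=np.array(r.current_tool_pos());q=np.array(r.current_ee_rot())
    d=dict(optics.get_image(n))
    if n=="wrist":
        T=np.eye(4);T[:3,:3]=R.from_quat(q).as_matrix();T[:3,3]=p
        d["wfc"]=T@np.array(d["mount"])
    else: d["wfc"]=np.linalg.inv(np.array(d["camera_from_world"]))
    pickle.dump(d,open(f"pics/{f}.pkl","wb")); cv2.imwrite(f"pics/{f}.png",cv2.resize(d["pixels"][:,:,::-1],(800,600)))
    return d
def load(f): return pickle.load(open(f"pics/{f}.pkl","rb"))
def ray(d,u,v):
    K=np.array([[d["fx"],0,d["cx"]],[0,d["fy"],d["cy"]],[0,0,1.]])
    n=cv2.undistortPoints(np.array([[[u,v]]],float),K,np.array(d["D"],float))[0,0]
    return np.array([n[0],n[1],1.])
def onz(d,u,v,z):   # pixel -> world at height z
    M=d["wfc"];k=M[:3,:3]@ray(d,u,v);o=M[:3,3];return o+k*(z-o[2])/k[2]
def dep(d,u,v):
    Z=d["depth"][int(round(v)),int(round(u))];return (d["wfc"]@np.append(ray(d,u,v)*Z,1))[:3] if Z>0 else None
def cloud(d):
    K=np.array([[d["fx"],0,d["cx"]],[0,d["fy"],d["cy"]],[0,0,1.]])
    vv,uu=np.mgrid[0:384,0:512];n=cv2.undistortPoints(np.stack([uu,vv],-1).reshape(-1,1,2).astype(float),K,np.array(d["D"],float)).reshape(384,512,2)
    Z=d["depth"];P=np.dstack([n[...,0]*Z,n[...,1]*Z,Z])
    W=P@d["wfc"][:3,:3].T+d["wfc"][:3,3];W[Z<=0]=np.nan;return W
def down(yaw): # tool down, tool y axis (closing line) at world angle yaw
    y=np.array([np.cos(yaw),np.sin(yaw),0]);z=np.array([0,0,-1.]);return R.from_matrix(np.c_[np.cross(y,z),y,z]).as_quat()
E
python3 - <<'E'
from h import *
for n in("top","side"): d=shot(n,n);print(n,d["wfc"][:3,3].round(3),d["wfc"][:3,2].round(2))
print(r.finger_overhang,r.current_ee_rot(),r.current_t(),optics.get_image("wrist")["mount"])
E
```

```text
top [ 0.199 -0.115  1.755] [ 0.21 -0.01 -0.98]
side [0.06  0.826 0.77 ] [ 0.4  -0.75 -0.52]
0.022 [ 9.93345401e-01  1.15172295e-01 -9.46012338e-06 -5.06779124e-04] 0.1 [[-6.26669602e-04 -9.56055622e-01 -2.93184678e-01  7.40507473e-02]
 [ 9.99999779e-01 -5.33494358e-04 -3.97766980e-04 -8.40849327e-04]
 [ 2.23874986e-04 -2.93184862e-01  9.56055744e-01 -1.19519980e-01]
 [ 0.00000000e+00  0.00000000e+00  0.00000000e+00  1.00000000e+00]]
```

View pics/top.png

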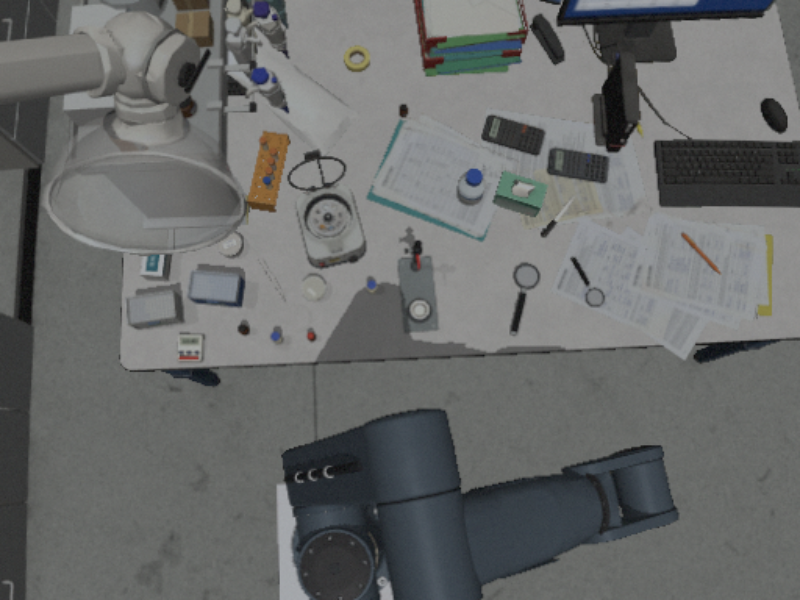

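View pics/side.png

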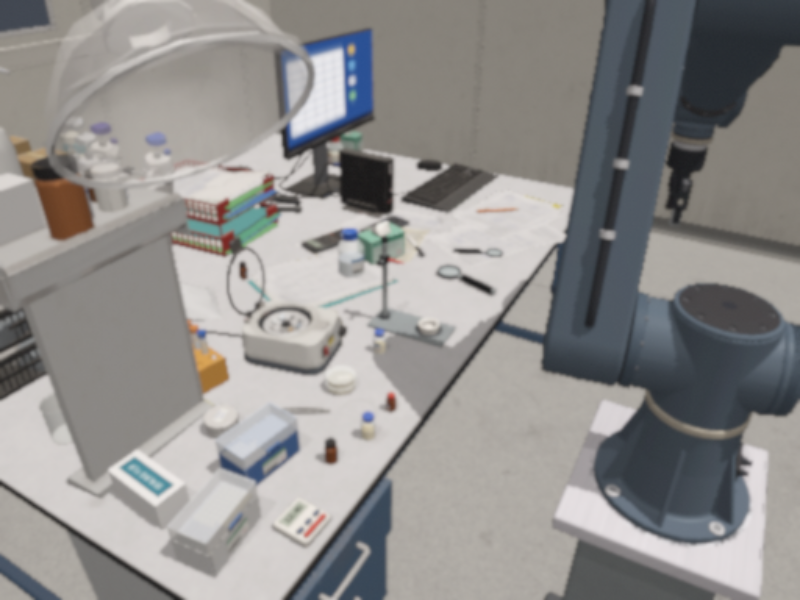

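The top view shows blue vials at (277,335) and (372,284), the nest at (419,311), the post top and red pointer near (417,248), and the large loupe with its ring at (527,275) and handle end at (516,332). The smaller loupe is at (588,285). Pixel positions are in the 800x600 pictures. Next I'll turn these into positions.

```bash
python3 - <<'E'
from h import *
d=load("top");W=cloud(d);s=512/800
for n,u,v,z in [("blueA",277,335,.05),("blueB",372,284,.05),("red",311,336,.036),("dark",244,327,.045),("nest",419,311,.025),("lens",527,275,.012),("hEnd",516,332,.018),("hFront",522,296,.018),("ball",418,243,.214),("tableedge",420,357,0)]:
    p=onz(d,u*s,v*s,z);q=dep(d,u*s,v*s);print(n,p.round(3),None if q is None else q.round(3),round(np.hypot(*p[:2]),3))
crop=d["pixels"][140:230,150:380,::-1]
cv2.imwrite("pics/crop.png",cv2.resize(crop,(800,313),interpolation=cv2.INTER_CUBIC))
E
```

```text
blueA [0.493 0.143 0.05 ] [0.494 0.143 0.049] 0.514
blueB [ 0.606 -0.085  0.05 ] [ 0.607 -0.085  0.046] 0.612
red [0.49  0.065 0.036] [0.49  0.065 0.035] 0.494
dark [0.517 0.222 0.045] [0.518 0.224 0.039] 0.563
nest [ 0.54  -0.195  0.025] [ 0.544 -0.196  0.004] 0.574
lens [ 0.619 -0.465  0.012] [ 0.62  -0.466  0.006] 0.774
hEnd [ 0.478 -0.425  0.018] [ 0.48  -0.426  0.008] 0.639
hFront [ 0.566 -0.447  0.018] [ 0.567 -0.447  0.013] 0.721
ball [ 0.653 -0.192  0.214] [ 0.657 -0.193  0.201] 0.681
tableedge [ 0.432 -0.192  0.   ] [ 0.433 -0.192 -0.007] 0.473
```

View pics/crop.png

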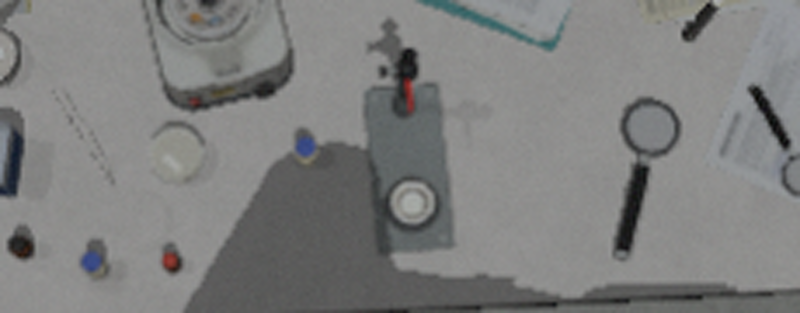

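Nearest blue vial is A (0.493, 0.143), at 0.51 m against 0.61 m for the other. The heights agree. Next are close looks with the wrist camera over the stand and loupe, then over the vial.

```bash
python3 - <<'E'
from h import *
q=down(np.pi/2)  # try which tool x results
print(R.from_quat(q).as_matrix()[:,0].round(2), R.from_quat(down(-np.pi/2)).as_matrix()[:,0].round(2))
q=[k for k in (down(np.pi/2),down(-np.pi/2)) if R.from_quat(k).as_matrix()[0,0]<0][0]
r.move_to([.48,-.30,.36],q); d=shot("wrist","w1");print(r.current_t(),r.current_q(),d["fx"])
r.set_gripper(.6,40)
r.move_to([.493,.143,.2],q); shot("wrist","w2");print(r.current_t(),r.current_opening())
E
```

```text
[-1.  0.  0.] [1. 0. 0.]
2.0417 [-6.41773291e-01  2.95220156e-01  1.46454068e+00 -8.38408772e-05
  1.38217496e+00 -2.21098736e+00] 272.78461137404247
4.2417 0.6021115696538775
```

View pics/w1.png

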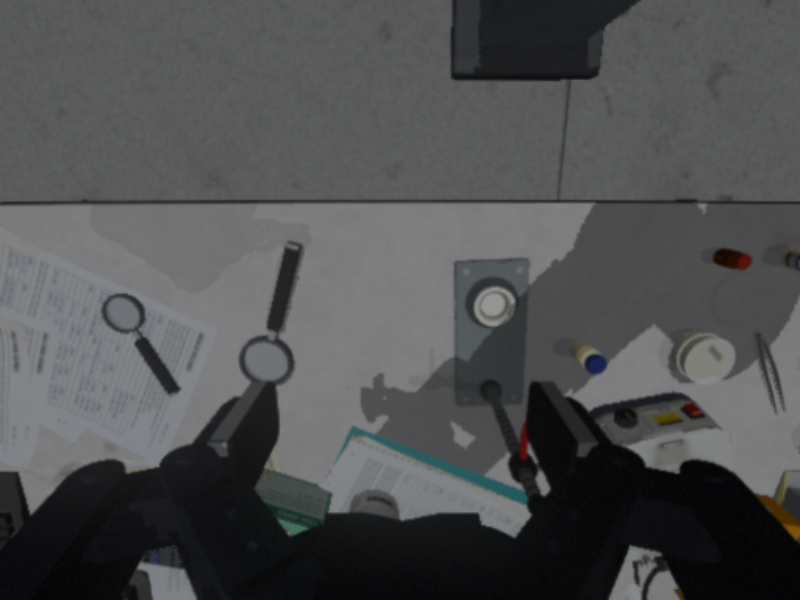

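View pics/w2.png

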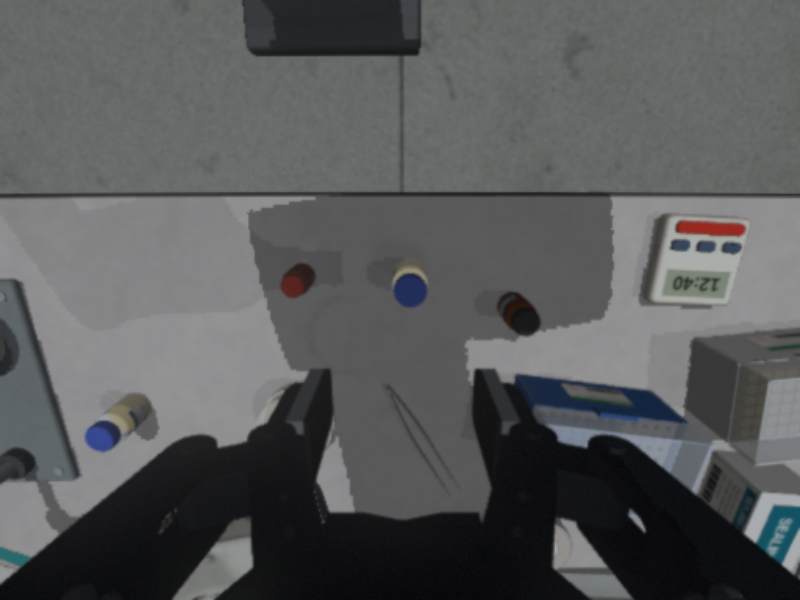

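w1: nest rim centre at (493,304), post foot at (490,388), red pointer around (525,440) partly behind a finger, loupe ring at (267,360) and handle from (293,243) to (275,331). w2: blue cap at (410,290), with red (294,283) and black (523,318) either side. Now measuring from these pixels.

```bash
python3 - <<'E'
from h import *
s=512/800
d=load("w2");print("cap",onz(d,410*s,290*s,.05).round(4),dep(d,410*s,290*s))
P=d["pixels"].astype(int);W=cloud(d)
m=(P[...,2]>P[...,0]+40)&(P[...,2]>P[...,1]+40)&(abs(W[...,0]-.493)<.04)&(abs(W[...,1]-.143)<.04)
p=W[m];print("cap cloud",len(p),p.min(0).round(4),p.max(0).round(4), np.median(p,0).round(4))
d=load("w1");W=cloud(d);P=d["pixels"].astype(int)
for n,u,v,z in [("nest",493,304,.025),("c1",456,261,.008),("c2",528,259,.008),("c3",457,406,.008),("c4",522,404,.008),("postfoot",490,388,.008),("lens",267,360,.012),("hE",293,243,.018),("hF",275,331,.018)]:
    q=dep(d,u*s,v*s);print(n,onz(d,u*s,v*s,z).round(4),None if q is None else q.round(4))
for f in("w1","top","side"):
    d=load(f);P=d["pixels"].astype(int);W=cloud(d)
    m=(P[...,0]>P[...,1]+50)&(P[...,0]>P[...,2]+50)&(W[...,0]>.5)&(W[...,0]<.7)&(abs(W[...,1]+.19)<.06)&(W[...,2]>.05)
    p=W[m];p=p[np.argsort(p[:,0])];print(f,len(p));print(p[:14:2].round(4), p[-2:].round(4), "z med",np.median(p[:,2]) if len(p) else 0)
E
```

```text
cap [0.4893 0.1484 0.05  ] [0.48966812 0.14840964 0.04847966]
cap cloud 262 [0.4814 0.1387 0.0467] [0.4996 0.1573 0.051 ] [0.49  0.148 0.049]
nest [ 0.5405 -0.1982  0.025 ] [ 0.5443 -0.1953  0.0123]
c1 [ 0.4952 -0.2389  0.008 ] [ 0.4964 -0.2382  0.002 ]
c2 [ 0.4931 -0.1582  0.008 ] [ 0.4933 -0.1579  0.007 ]
c3 [ 0.6784 -0.2312  0.008 ] [ 0.6846 -0.2297 -0.0025]
c4 [ 0.676  -0.1501  0.008 ] [ 0.6817 -0.147  -0.0019]
postfoot [ 0.6536 -0.1914  0.008 ] [ 0.6479 -0.1939  0.0188]
lens [ 0.6137 -0.4611  0.012 ] [ 0.615  -0.4621  0.0091]
hE [ 0.473  -0.4176  0.018 ] [ 0.4737 -0.4187  0.0136]
hF [ 0.5746 -0.4462  0.018 ] [ 0.5752 -0.4467  0.0164]
w1 62
[[ 0.6111 -0.1948  0.1585]
 [ 0.6141 -0.1946  0.1587]
 [ 0.6165 -0.196   0.1597]
 [ 0.6177 -0.1933  0.1602]
 [ 0.618  -0.1959  0.1598]
 [ 0.6196 -0.1944  0.1598]
 [ 0.6205 -0.1946  0.1608]] [[ 0.6413 -0.1928  0.1607]
 [ 0.6414 -0.1942  0.1607]] z med 0.16005343293109792
top 14
[[ 0.6115 -0.1933  0.1648]
 [ 0.6197 -0.1939  0.1609]
 [ 0.6224 -0.1904  0.165 ]
 [ 0.6283 -0.191   0.1568]
 [ 0.6343 -0.1912  0.1615]
 [ 0.6417 -0.1916  0.1607]
 [ 0.6488 -0.1955  0.0518]] [[ 0.6488 -0.1955  0.0518]
 [ 0.649  -0.1897  0.1217]] z med 0.16124558284076118
side 9
[[ 0.6158 -0.1915  0.1617]
 [ 0.6198 -0.185   0.1637]
 [ 0.6271 -0.1911  0.1628]
 [ 0.6332 -0.1883  0.1624]
 [ 0.6429 -0.1917  0.1584]] [[ 0.6362 -0.1868  0.1624]
 [ 0.6429 -0.1917  0.1584]] z med 0.16172858050158034
```

Everything is consistent: foot 183 x 81 mm, pointer about z = 0.160, stand yaw about 2°, nest near (0.542, -0.197). Now picking the vial.

```bash
python3 - <<'E'
from h import *
q=down(np.pi/2)
r.move_linear([.490,.1475,.2],q,.1)
r.move_linear([.490,.1475,.038],q,.12)
r.set_gripper(0,35)
print(r.current_opening(),r.current_finger_force(),r.current_tool_pos())
r.move_linear([.490,.1475,.2],q,.15)
r.move_to([.541,-.197,.2],q)
shot("wrist","w3");print(r.current_t(),r.current_opening())
E
```

```text
0.28232324899518624 34.192598519130115 [0.49026851 0.14752328 0.03855078]
8.9333 0.28000994035238896
```

View pics/w3.png

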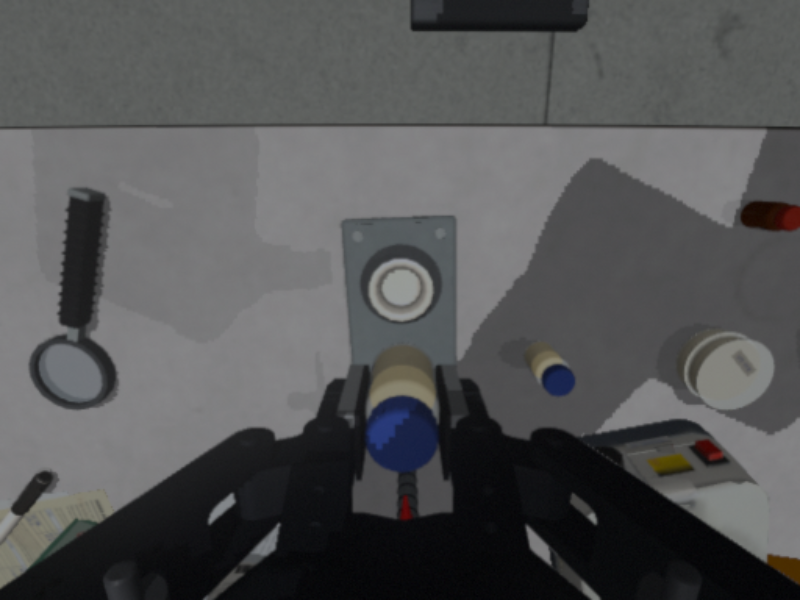

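w3: vial held upright between the fingers with its cap at (402,435), nest rim at (401,290) and nest floor at (401,287). Measuring the nest and the vial's offset in the grip.

```bash
python3 - <<'E'
from h import *
s=512/800
d=load("w3");W=cloud(d);P=d["pixels"].astype(int)
print("rim",onz(d,401*s,290*s,.025).round(4),"floor",onz(d,402*s,288*s,.012).round(4))
m=(W[...,2]>.018)&(W[...,2]<.03)&(np.hypot(W[...,0]-.541,W[...,1]+.197)<.035)
p=W[m];print(len(p),((p.min(0)+p.max(0))/2).round(4),(p.max(0)-p.min(0)).round(4))
for nm,sel in (("floor",(W[...,2]>.008)&(W[...,2]<.016)&(P.min(-1)>120)&(np.hypot(W[...,0]-.541,W[...,1]+.197)<.03)),):
    p=W[sel];print(nm,len(p),p.mean(0).round(4) if len(p) else 0)
m=(P[...,2]>P[...,0]+40)&(P[...,2]>P[...,1]+40)&(np.hypot(W[...,0]-.541,W[...,1]+.197)<.03)&(W[...,2]>.15)
p=W[m];print("cap",len(p),p.min(0).round(4),p.max(0).round(4)); t=p[p[:,2]>p[:,2].max()-.004];print(((t.min(0)+t.max(0))/2).round(4))
print(np.percentile(p[:,2],[50,90,98]).round(4), "expected top",.2+.050-.038)
print("corners",onz(d,343*s,220*s,.008).round(4),onz(d,455*s,217*s,.008).round(4))
E
```

```text
rim [ 0.5432 -0.1958  0.025 ] floor [ 0.5451 -0.1951  0.012 ]
736 [ 0.5439 -0.196   0.0219] [0.0454 0.0462 0.0078]
floor 427 [ 0.5445 -0.1962  0.011 ]
cap 386 [ 0.5301 -0.2058  0.2073] [ 0.544  -0.1936  0.2115]
[ 0.5371 -0.1997  0.2095]
[0.2098 0.2106 0.2112] expected top 0.212
corners [ 0.4956 -0.2376  0.008 ] [ 0.4935 -0.157   0.008 ]
```

```bash
python3 - <<'E'
from h import *
d=load("w3");W=cloud(d);P=d["pixels"].astype(int)
m=(P[...,2]>P[...,0]+15)&(P[...,2]>P[...,1]+15)&(W[...,2]>.2085)&(np.hypot(W[...,0]-.541,W[...,1]+.197)<.03)
v,u=np.nonzero(m);print(u.min()/.64,u.max()/.64,v.min()/.64,v.max()/.64)
p=W[m];print(p.min(0).round(4),p.max(0).round(4),((p.min(0)+p.max(0))/2).round(4))
c=d["pixels"][205:345,190:325,::-1];cv2.imwrite("pics/c3.png",cv2.resize(c,(540,560),interpolation=cv2.INTER_CUBIC))
E
```

```text
365.625 437.5 407.8125 470.3125
[ 0.5301 -0.2063  0.2085] [ 0.5521 -0.1847  0.2121] [ 0.5411 -0.1955  0.2103]
```

View pics/c3.png

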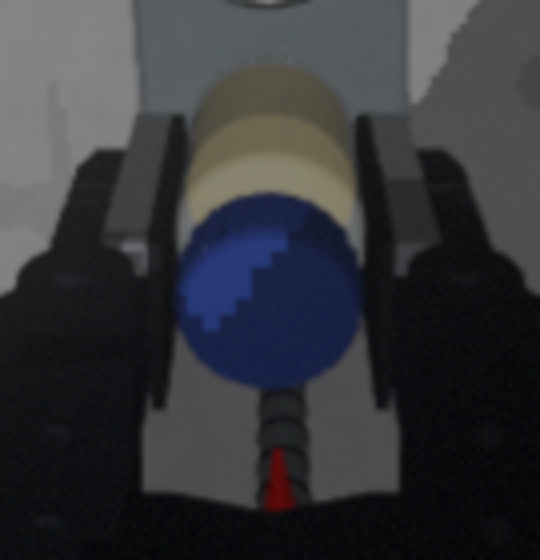

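The cap is concentric with the TCP, and measured in the same frame the nest is at +2.8 mm x and -0.5 mm y. Placing it now.

```bash
python3 - <<'E'
from h import *
q=down(np.pi/2);x,y=.5437,-.1975
f=lambda: np.round(r.current_contact_force(),2)
r.move_linear([x,y,.2],q,.1);print(f())
r.move_linear([x,y,.075],q,.12);print(f())
r.move_linear([x,y,.060],q,.05);print(f())
r.move_linear([x,y,.0515],q,.03);print(f(),np.round(r.current_tool_pos(),4),r.current_opening())
F=f()
if np.linalg.norm(F)<8:
    r.set_gripper(.6,35)
    r.move_linear([x,y,.2],q,.12)
    r.set_gripper(1.0)
    r.move_to([.45,-.3,.25],q)
    shot("wrist","w4")
print(r.current_t())
E
```

```text
[-0.35 -0.42  1.04]
[-0.61  0.11 -0.33]
[-0.21 -0.49  0.15]
[ 1.27 -0.04  0.41] [ 0.5436 -0.1975  0.0513] 0.2876973693226747
14.1583
```

View pics/w4.png

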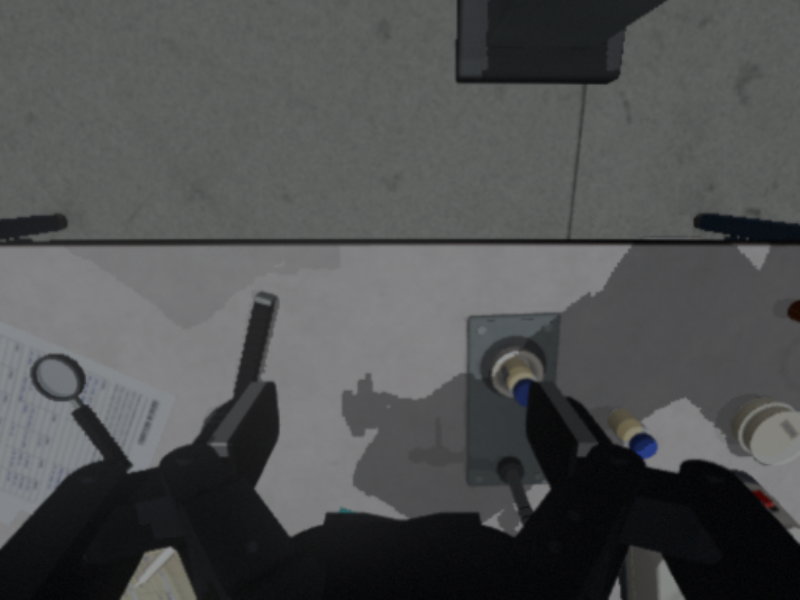

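w4: the vial stands in the nest (body at (518,375), cap at (522,393)), and the stand and second vial are unchanged. Now to the loupe, measured in code from above.

```bash
python3 - <<'E'
from h import *
a=np.deg2rad(-16.3)
q=down(np.pi/2+a)
r.move_to([.515,-.43,.2],q)
d=shot("wrist","w5");W=cloud(d);P=d["pixels"].astype(int)
L=(W[...,:2]-[.53,-.438])@np.array([[np.cos(a),-np.sin(a)],[np.sin(a),np.cos(a)]]) # along, across
m=(P.max(-1)<70)&(W[...,2]>.003)&(W[...,2]<.03)&(abs(L[...,1])<.05)&(L[...,0]>-.1)&(L[...,0]<.15)
l=L[m];z=W[m][:,2]
for lo in np.arange(-.09,.14,.01):
    k=(l[:,0]>=lo)&(l[:,0]<lo+.01)
    if k.sum(): print(round(lo+.005,3),k.sum(),np.percentile(l[k,1],[2,98]).round(4),np.percentile(z[k],[50]).round(4))
k=abs(l[:,0])<.04; print("ends",l[:,0].min().round(4),l[:,0].max().round(4), np.polyfit(l[k,0],l[k,1],1),r.current_t())
E
```

```text
-0.055 63 [-0.0051  0.0093] [0.0168]
-0.045 124 [-0.0051  0.0094] [0.0168]
-0.035 115 [-0.0052  0.0094] [0.0168]
-0.025 116 [-0.0053  0.0083] [0.0168]
-0.015 109 [-0.0054  0.0084] [0.017]
-0.005 110 [-0.0055  0.0084] [0.0169]
0.005 103 [-0.0056  0.0085] [0.0169]
0.015 101 [-0.0067  0.0073] [0.0169]
0.025 107 [-0.007   0.0073] [0.017]
0.035 99 [-0.0071  0.0074] [0.017]
0.045 53 [-0.0071  0.0074] [0.0167]
0.055 3 [-0.0037 -0.0025] [0.0103]
0.065 176 [-0.022   0.0201] [0.0103]
0.075 76 [-0.0291  0.0268] [0.0105]
0.085 57 [-0.032   0.0293] [0.0107]
0.095 59 [-0.0318  0.0304] [0.0108]
0.105 77 [-0.0291  0.0276] [0.0106]
0.115 140 [-0.0213  0.0219] [0.0101]
0.125 11 [-0.0091  0.0072] [0.0106]
ends -0.0591 0.1215 [-0.02518595  0.00107326] 14.8667
```

The loupe is at azimuth -17.7°, with its origin near (0.530, -0.438). Sizes match: handle 14.5 mm, ring 62 mm, tip positions as given. Grasp, lift and check tilt.

```bash
python3 - <<'E'
from h import *
a=np.deg2rad(-17.74);q=down(np.pi/2+a)
r.set_gripper(.5,80)
r.move_linear([.5302,-.4378,.1],q,.15)
r.move_linear([.5302,-.4378,.026],q,.08);print(r.current_contact_force())
r.set_gripper(0,80)
print(r.current_opening(),r.current_finger_force(),np.round(r.current_tool_pos(),4))
p0=np.array(r.current_tool_pos())
r.move_linear([.5302,-.4378,.24],q,.12)
r.sleep(.3)
d=shot("wrist","w6");W=cloud(d);P=d["pixels"].astype(int);p=np.array(r.current_tool_pos())
e=np.array([np.cos(a),np.sin(a)]);n=np.array([-e[1],e[0]])
l=np.dstack([(W[...,:2]-p[:2])@e,(W[...,:2]-p[:2])@n,W[...,2]-p[2]])
m=(l[...,2]>-.05)&(l[...,2]<.03)&(abs(l[...,1])<.045)&(l[...,0]>-.1)&(l[...,0]<.15)&(P.max(-1)<110)
for lo in np.arange(-.09,.13,.01):
    k=m&(l[...,0]>=lo)&(l[...,0]<lo+.01)
    if k.sum()>5: print(round(lo+.005,3),k.sum(),np.percentile(l[k][:,1],[2,98]).round(4),np.percentile(l[k][:,2],[10,50,90]).round(4))
print(p.round(4),r.current_t(),r.current_opening())
E
```

```text
[ 0.06571798 -0.03980332  0.01135952]
0.1499847097622563 79.52272295951843 [ 0.5305 -0.4381  0.0268]
-0.055 571 [-0.0069  0.0077] [-0.0163 -0.0099 -0.0089]
-0.045 602 [-0.0067  0.0076] [-0.0111 -0.01   -0.0091]
-0.035 577 [-0.0069  0.0077] [-0.0111 -0.0101 -0.0091]
-0.025 547 [-0.0069  0.0077] [-0.011  -0.01   -0.0091]
-0.015 3198 [-0.0361  0.0366] [-0.0102  0.0205  0.0287]
-0.005 1821 [-0.0261  0.0264] [-0.0104  0.0042  0.0258]
0.005 831 [-0.0389  0.0387] [-0.0104 -0.0004  0.0264]
0.015 395 [-0.006   0.0069] [-0.0108 -0.0099 -0.0092]
0.025 382 [-0.0067  0.0076] [-0.0109 -0.01   -0.0092]
0.035 365 [-0.0068  0.0077] [-0.011  -0.0101 -0.0093]
0.045 159 [-0.0068  0.0078] [-0.0115 -0.0103 -0.0095]
0.055 48 [-0.0065  0.0046] [-0.0199 -0.0171 -0.0165]
0.065 31 [-0.0094  0.0103] [-0.0276 -0.0265 -0.0252]
[ 0.5302 -0.4378  0.2399] 19.9167 0.1480901226744627
```

View pics/w6.png

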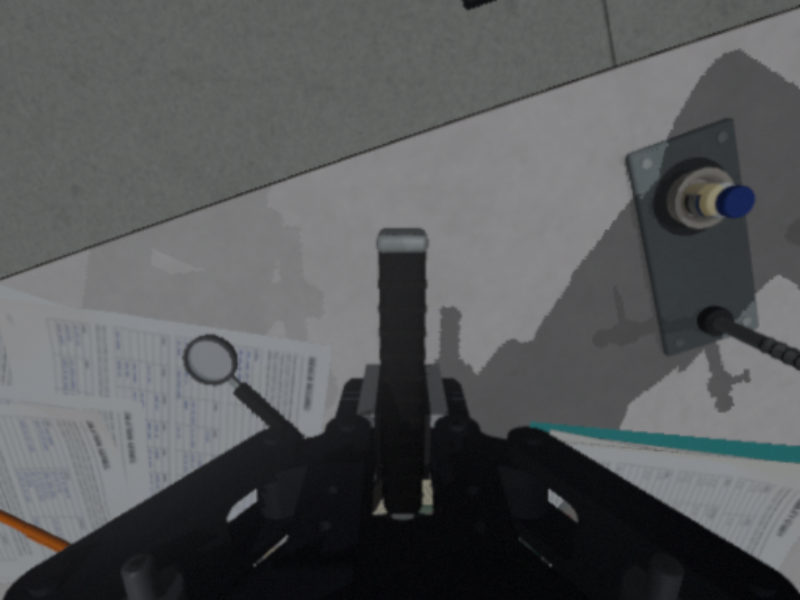

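w6: the loupe is held level (handle top constant along its length), handle end at (402,240), vial upright in the nest at right. Moving to the stand from behind and above, clear of post and pointer.

```bash
python3 - <<'E'
from h import *
b=np.deg2rad(2.0);q=down(np.pi/2+b);e=np.array([np.cos(b),np.sin(b)])
C=np.array([.5437,-.1975]);T=C-.0905*e;zt=.160+.0208
r.move_linear([.43,-.40,.25],down(np.pi/2+np.deg2rad(-17.74)),.15)
r.move_linear([*(T-.03*e),.25],q,.12)
r.move_linear([*T,zt+.02],q,.1)
r.move_linear([*T,zt],q,.05)
r.sleep(.5);print(np.round(r.current_tool_pos(),4),r.current_t())
for n in("top","side"):
    d=shot(n,n+"7");W=cloud(d);P=d["pixels"].astype(int)
    near=np.hypot(W[...,0]-C[0],W[...,1]-C[1])
    k=(near<.045)&(W[...,2]>.12)&(W[...,2]<.2)&(W[...,0]>C[0]-.033)&(W[...,0]<.59)
    p=W[k];print(n,"ring",len(p),p.min(0).round(4),p.max(0).round(4),np.median(p[:,2]).round(4))
    k=(P[...,0]>P[...,1]+50)&(P[...,0]>P[...,2]+50)&(W[...,0]>.59)&(W[...,0]<.645)&(abs(W[...,1]+.19)<.04)&(W[...,2]>.1)
    p=W[k];print("pointer",len(p),np.median(p,0).round(4))
v,u=120,200
t=load("top7")["pixels"][150:215,230:305,::-1];s_=load("side7")["pixels"][120:240,190:330,::-1]
cv2.imwrite("pics/fin.png",np.hstack([cv2.resize(t,(400,347),interpolation=3),cv2.resize(s_,(400,347),interpolation=3)]))
E
```

```text
[ 0.4533 -0.2007  0.1809] 24.3583
top ring 10 [ 0.5636 -0.2183  0.1606] [ 0.5753 -0.1981  0.1691] 0.1659
pointer 9 [ 0.6339 -0.1915  0.1595]
side ring 193 [ 0.5118 -0.2262  0.1525] [ 0.5751 -0.1619  0.1683] 0.1629
pointer 4 [ 0.6337 -0.1907  0.1615]
```

View pics/fin.png

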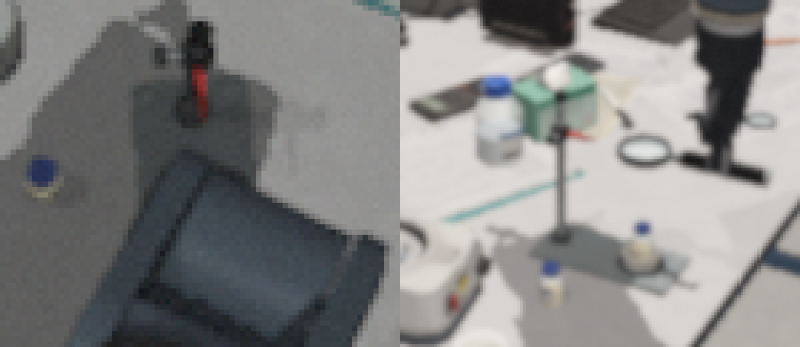

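Final picture: the arm hides the lens in the top view. In the side view the ring is level at (645,150), in line with the red pointer at (575,134) and above the vial in the nest at (641,245). One last numeric check of cap against ring in the same camera.

```bash
python3 - <<'E'
from h import *
d=load("side7");W=cloud(d);P=d["pixels"].astype(int);C=[.5437,-.1975]
k=(P[...,2]>P[...,0]+25)&(np.hypot(W[...,0]-C[0],W[...,1]-C[1])<.03)&(W[...,2]>.03)&(W[...,2]<.09)
p=W[k];print(len(p),p.min(0).round(4),p.max(0).round(4))
# project expected points into the side view
K=np.array([[d["fx"],0,d["cx"]],[0,d["fy"],d["cy"]],[0,0,1.]]);M=np.linalg.inv(d["wfc"])
uv=cv2.projectPoints(np.array([[*C,.062],[*C,.16],[.606,-.1953,.16],[*C,.05]]),cv2.Rodrigues(M[:3,:3])[0],M[:3,3],K,np.array(d["D"],float))[0][:,0]
v,u=np.nonzero(k);print(uv.round(1),"cap px",u.min(),u.max(),v.min(),v.max())
k=(P.max(-1)<90)&(np.hypot(W[...,0]-C[0],W[...,1]-C[1])<.04)&(W[...,2]>.14)&(W[...,2]<.18)
v,u=np.nonzero(k);print("ring px",u.min(),u.max(),v.min(),v.max())
k=(P[...,0]>P[...,1]+40)&(P[...,0]>P[...,2]+40)
v,u=np.nonzero(k);i=(u>243)&(u<262)&(v>158)&(v<175);print("red",sorted(zip(u[i],v[i])))
print(r.current_qvel().round(4) if hasattr(r.current_qvel(),'round') else r.current_qvel(),r.current_opening())
E
```

```text
13 [ 0.533  -0.2055  0.0568] [ 0.5476 -0.1863  0.0629]
[[274.2 197.1]
 [275.2 171.8]
 [258.1 167.7]
 [274.1 200.1]] cap px 273 276 197 200
ring px 273 278 176 176
red [(np.int64(248), np.int64(165)), (np.int64(248), np.int64(166)), (np.int64(249), np.int64(165)), (np.int64(249), np.int64(166)), (np.int64(250), np.int64(165)), (np.int64(250), np.int64(166)), (np.int64(250), np.int64(167)), (np.int64(251), np.int64(166)), (np.int64(251), np.int64(167)), (np.int64(252), np.int64(166)), (np.int64(252), np.int64(167)), (np.int64(253), np.int64(167))]
[-0.0001  0.0002 -0.0001  0.0002 -0.0008  0.0021] 0.15281976350996612
```

```bash
python3 -c "
from cell import r
print(r.current_t(),r.current_tool_pos());print(r.hand_in())"
```

```text
24.4583 [ 0.45325851 -0.20067588  0.18082717]
the job is handed in; nothing more can be done
None
```

I handed the job in at 24.5 s: the blue-capped vial stands upright in the nest, and the arm is holding the loupe level and still, lens centred over the cap at about 160 mm, the height I measured for the pointer (to within 1–2 mm).

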